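# Hang the orange slide carrier on the drip hook

### The arm

A 7-joint arm with a two-finger parallel gripper is mounted at the origin on a cart in front of the work surface, level with it; the furniture and walls round the work are solid. World frame = base frame: x ahead of the robot, y to its left, z up, the work surface at z = 0. Lengths are in m, angles in rad, forces in N, time in s.
With the tool pointing down it reaches from about 0.425 to 0.825 m from the base axis. Payload 3.6 kg.
Tool frame: the origin (TCP) lies at the very end of the fingers, on their centre line; the grasp point (between the pads) lies arm.grasp_offset behind it (arm.grasp_offset is the distance from the TCP to the grasp point, in m); z points along the fingers, y is the line along which they close (so a half turn about z gives the same grasp; the last joint's range is limited). The gripper opens to 93 mm and grips with 3 to 60 N. Pads are 15 mm wide; open, the fingers measure 128 mm over their backs; the gripper's body (75 mm by 188 mm) begins 65 mm behind the grasp point.
Start: joints at [-1.278, 0.615, -0.013, 1.423, 0.008, 1.103, -0.04], TCP at [0.204, 0.617, 0.219] pointing down, gripper open.
Joint ranges: [-3.12, 3.12], [-0.3, 2.06], [-1.34, 1.32], [0.26, 2.42], [-1.36, 4.5], [0.01, 1.98], [-2.84, 2.84]. Speed limits (rad/s): [2.79, 2.79, 3.14, 3.14, 3.14, 3.14, 3.14].

### API

Orientations are given as [roll, pitch, yaw] about the fixed x, y, z axes, in that order (R = Rz(yaw) Ry(pitch) Rx(roll)).
In Python, from rig import arm, eyes, ticket gives the robot as it stands.
- The arm moves only by the tool drive_tool, never from a script. Its argument "commands" is a list of rows, each an object of numbers: "ax", "ay", "az": the turn, a rotation vector about the tool's x, y, z in degrees; "x", "y", "z": the shift along the tool's x, y, z in mm; "claw": the opening, from 0 (shut) to 1 (fully open). A call has 1 to 10 rows; each row shifts and turns the commanded pose from where the row before left it, along the tool's axes as they then stand; what a row does not reach is not made up. A row lasts 1/8 s, in which the tool goes at most 62.5 mm and 10.7 degrees, less where a joint would pass 70% of its speed; a pose out of reach is approached as far as the arm can. A call is refused whole if a number of a shift passes 62.5 or a number of a turn 10.7, either way. A call with a gripper value outside its range is refused whole. The fingers move at their own pace and stop on an object; the grip force is fixed at half the most. Time passes only in rows, so rows that do not move let the fingers close. It gives the time, the measured TCP pose, the force, the opening and the grip force at its end, in the units of the state.
- arm.read_state(): the state, without advancing time (a new reading comes with each control period).
- eyes.get_image(name): name is "side" or "top" or "wrist"; returns the picture (384x512x3 uint8, blue, green, red); there is no depth.
- eyes.calibration(name): a dict with "intrinsics" (3x3 intrinsics, pixels), "distortion" ([k1, k2, p1, p2, k3] as OpenCV has them; the pictures are not rectified), "R" (3x3) and "t" (3): a world point X has camera coordinates R X + t; the wrist camera has in their place "tool_from_camera" (4x4, takes a point from camera to tool coordinates, whose origin is the TCP and whose axes are the flange's). Camera axes: x right, y down, z forward; pixel columns grow to the right and rows downward; lengths in m; the calibration is good to about 2 mm. A picture is of the moment at which its call begins: read the wrist's pose just before it. calibration takes no time and is no camera call.
- ticket.finish_job(): hands the job in; it is judged then, once.
The state is a dict: "clock": time; "qpos": joint angles; "joint_velocities": joint speeds; "joint_efforts": joint torques, N m; "ee_pos": TCP position; "eef_rot": TCP orientation; "contact_force": force on the tool from outside, world axes, zero at the start; "wrist_torque": the same for the moment, N m; "opening": opening from 0.0 (shut) to 1.0 (fully open); "finger_force": force on a finger pad.
Only numpy, scipy, OpenCV 4.12 (cv2) and the standard library are available. Lean on these libraries where they do the work, as an engineer would, in place of code of your own. Each camera call takes 0.05 s, during which the arm holds its last target. There are 200 camera calls.

### The job

Hang the slide carrier with the orange grip on the hook of the drip stand to dry: bring its wire bail in over the hook's red tip from the open side, lower it into the throat of the hook and let go, so that it hangs there freely and upright, at rest above the tray. Keep it upright all the way, so that the slides stay in, and leave the carrier with the blue grip standing where it is.

Things in the scene. Friction and masses are not known exactly. Their poses are not given: they have to be found in the camera images.
- orange_carrier: the carrier to hang: steel slide basket 44 (x) x 92 (y) x 30 mm holding six slides, under a wire bail; on top a square orange grip 18 x 18 mm, flats along x and y, from 146 to 188 mm above the underside: grasp it from above, centre 167 mm up on the axis. Origin: centre of the underside; z up, y along basket and bail. A half turn about z changes nothing. 0.13 to 0.21 kg.
- orange_bail (a point): underside of the peak of the orange carrier's bail, on its axis, 119 mm above its underside, 48 mm below the grip's centre; axes as the carrier's. The bail is a closed 6 mm wire loop in the carrier's x = 0 plane; the window under it is 83 mm wide and 75 (sides) to 89 mm (middle) high. When hung, this point lies on hook_throat.
- hook_throat (a point): top of the 8 mm hook wire at its lowest place, 169 mm above the bench, over a fixed tray 150 x 130 x 12 mm. x runs from the open red tip to the post, z up. Throat flat for x = +-12 mm; in front the wire rises to the tip (x = -31, top 27 mm above here), behind to an arm (x > 26, top 15 mm up) and post (x = 56, 38 mm up). The bail enters over the tip along +x, its y axis along this y.
- blue_carrier: a carrier just like the orange one but with a blue grip, standing on the bench; not to be moved. 44 (x) x 92 (y) mm, 188 mm high. Origin: centre of the underside; z up.
There are look-alikes about, which are no part of the job. Leave any pink look-alike of the orange_carrier alone. Leave any green look-alike of the part that bears hook_throat alone.

How it is judged:
At the end, for the whole second after the job is handed in: The orange carrier hangs by its bail in the hook's throat: the bail's peak within 22 mm of the throat site along the hook, 25 mm across it, and from 8 mm below to 10 mm above it; upright within 17 degrees and at rest (under 0.03 m/s and 0.4 rad/s) (x of orange_bail in the frame of hook_throat between -0.022 and 0.022 m and y of orange_bail in the frame of hook_throat between -0.025 and 0.025 m and z of orange_bail in the frame of hook_throat between -0.008 and 0.01 m and angle between orange_carrier's own z axis and vertical below 0.3 rad and linear speed of orange_carrier below 0.03 m/s and angular speed of orange_carrier below 0.4 rad/s); the robot touches nothing.
It fails at once if the orange carrier is tipped more than 40 degrees (angle between orange_carrier's own z axis and vertical above 0.7 rad).
It fails at once if the blue carrier is moved more than 30 mm from its place (distance of blue_carrier from where it was at the start of the episode above 0.03 m).
It fails at once if the blue carrier is tipped more than 20 degrees (angle between blue_carrier's own z axis and vertical above 0.35 rad).
It also fails if it takes over 42 s, if anything falls off the work surface, if the arm or the gripper's body presses on something with over 40 N, if the wrist force passes 120 N, or if a joint passes its speed limit or range.

## Working session

There is one attempt and no reset: what is moved stays moved. The work goes in short steps, Python scripts to look and compute and a tool call to move; the robot and the scene stay as the last step left them, time stands still between calls to the robot, and variables do not carry over. Pictures are saved under pics/ and viewed, at most 10 in all, crops included, and the job is handed in when it is done.

Besides the shell and the picture viewer there is one more tool, called after ">>>" as name([rows], argument=value, ...), one row to a line, values as JSON. drive_tool: Moves the arm, as the interface text tells. Its arguments: {"type":"object","properties":{"commands":{"type":"array","items":{"type":"object","properties":{"ax":{"type":"number"},"ay":{"type":"number"},"az":{"type":"number"},"x":{"type":"number"},"y":{"type":"number"},"z":{"type":"number"},"claw":{"type":"number"}}}}},"required":["commands"]}

```bash
mkdir -p pics; cat > h.py <<'E'
import numpy as np,cv2
from rig import arm,eyes,ticket
def cam(n):
    c=eyes.calibration(n);return [np.array(c[k],float) for k in("intrinsics","distortion","R","t")]
def ray(n,uv):
    K,d,R,t=cam(n);p=cv2.undistortPoints(np.array([[uv]],float),K,d)[0,0]
    return -R.T@t, R.T@np.array([p[0],p[1],1])
def onz(n,uv,z):
    o,v=ray(n,uv);return o+v*(z-o[2])/v[2]
def tri(uv1,uv2,a="top",b="side"):
    o1,v1=ray(a,uv1);o2,v2=ray(b,uv2)
    s=np.linalg.lstsq(np.c_[v1,-v2],o2-o1,rcond=None)[0]
    p,q=o1+s[0]*v1,o2+s[1]*v2
    return (p+q)/2,np.linalg.norm(p-q)
def proj(n,X):
    K,d,R,t=cam(n);return cv2.projectPoints(np.array(X,float).reshape(-1,1,3),cv2.Rodrigues(R)[0],t,K,d)[0][:,0]
def blobs(im,lo,hi,amin=30):
    m=cv2.inRange(cv2.cvtColor(im,cv2.COLOR_BGR2HSV),np.array(lo),np.array(hi))
    n,_,s,c=cv2.connectedComponentsWithStats(m)
    return [(c[i].round(1).tolist(),s[i].tolist()) for i in range(1,n) if s[i,4]>=amin]
E
python3 - <<'E'
from h import *
a,b=eyes.get_image("top"),eyes.get_image("side")
cv2.imwrite("pics/top0.png",a);cv2.imwrite("pics/side0.png",b)
for n in("top","side"):
    K,d,R,t=cam(n);print(n,(-R.T@t).round(3),R[2].round(3),K[0,0])
print(arm.grasp_offset,arm.read_state())
for n,i in(("top",a),("side",b)):
  for c,lo,hi in(("or",(5,120,100),(20,255,255)),("red",(0,150,80),(4,255,255)),("blue",(100,120,60),(125,255,255)),("green",(45,100,50),(85,255,255)),("pink",(140,60,80),(178,255,255))): print(n,c,blobs(i,lo,hi))
E
```

```text
top [ 0.206 -0.087  1.537] [ 0.227 -0.004 -0.974] 433.5985407609402
side [ 0.426 -1.092  0.667] [ 0.087  0.886 -0.455] 395.5004094730924
0.0188 {'clock': 0.1, 'qpos': array([-1.27852198,  0.61582579, -0.01261501,  1.42472811,  0.00813294,
        1.10339553, -0.04037087]), 'joint_velocities': array([-0.00067293, -0.00173004,  0.00028919, -0.00211328, -0.00112667,
       -0.0008049 ,  0.00020888]), 'joint_efforts': array([ 1.32316298e-03, -4.60040152e+01,  2.10038899e-01, -1.66244727e+01,
       -6.11991249e-02,  1.68221287e-02,  8.62738216e-05]), 'ee_pos': array([0.2034885 , 0.61658085, 0.21759838]), 'eef_rot': array([-3.13928734e+00,  5.85082734e-05,  2.82292655e+00]), 'contact_force': array([ 0.25082657, -0.48375408, -0.32667353]), 'wrist_torque': array([-0.0426147 ,  0.0377562 ,  0.00593351]), 'finger_force': 0.0, 'opening': 0.9970897774248322}
top or [([194.5, 171.4], [192, 169, 6, 6, 30])]
top red [([15.9, 337.7], [6, 327, 20, 23, 184]), ([237.9, 329.6], [225, 327, 27, 8, 81]), ([46.0, 334.9], [40, 330, 14, 12, 75]), ([60.0, 339.9], [57, 335, 7, 10, 30]), ([40.5, 354.7], [32, 34
[... 438 characters left out ...]
[95.3, 145.5], [91, 141, 10, 10, 66]), ([326.7, 210.5], [322, 207, 9, 9, 44])]
top green [([219.7, 67.4], [215, 62, 11, 11, 95]), ([386.1, 214.8], [384, 203, 6, 22, 39]), ([370.0, 227.2], [351, 204, 42, 45, 1280])]
top pink [([199.6, 184.1], [185, 174, 30, 20, 310])]
side or [([230.1, 145.2], [229, 140, 4, 12, 34]), ([266.8, 158.2], [265, 152, 5, 14, 50]), ([53.2, 237.1], [46, 230, 14, 14, 44])]
side red []
side blue [([232.3, 230.7], [230, 223, 6, 17, 82]), ([416.3, 339.2], [319, 293, 193, 91, 12118])]
side green [([362.5, 122.5], [357, 120, 11, 7, 33]), ([376.2, 135.2], [371, 132, 11, 8, 55]), ([222.5, 345.4], [188, 316, 77, 59, 3212])]
side pink [([265.2, 199.5], [257, 191, 19, 18, 176])]
```

View pics/top0.png

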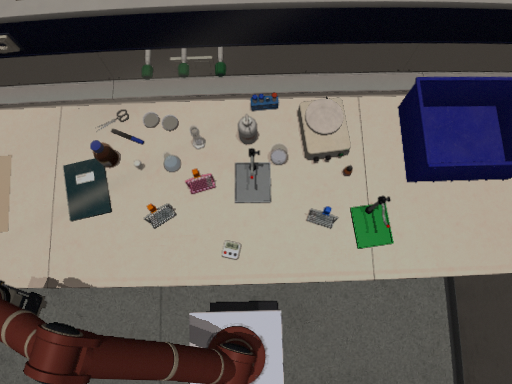

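View pics/side0.png

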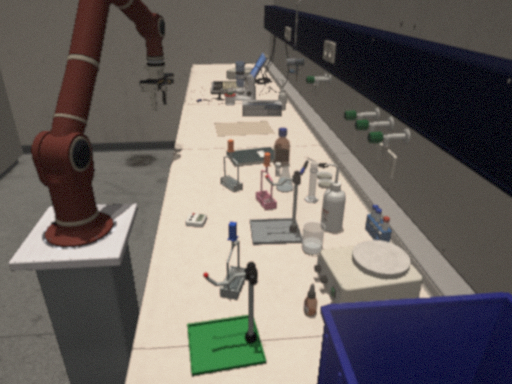

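The top view shows a grey basket with an orange grip at about (152,208), and its side view is (230,145). A pink basket, also with an orange grip, is at (195,172)/(267,158). The grey tray with its hook is at (252,180) top and (290,225) side; the green-tray stand at (372,225) is a look-alike. The orange carrier is therefore the grey one at (152,208), and I'll confirm that in a crop.

```bash
python3 - <<'E'
from h import *
a,b=cv2.imread("pics/top0.png"),cv2.imread("pics/side0.png")
A=cv2.resize(a[140:240,130:290],(800,500)[:2],interpolation=cv2.INTER_CUBIC)[:,:]
cv2.imwrite("pics/c1.png",A)
cv2.imwrite("pics/c2.png",cv2.resize(b[130:250,200:340],(700,600),interpolation=cv2.INTER_CUBIC))
for n,i in(("top",a),("side",b)):
  print(n,"or",blobs(i,(4,130,90),(20,255,255),8))
  print(n,"red",[x for x in blobs(i,(0,120,80),(4,255,255),3)+blobs(i,(172,120,80),(180,255,255),3) if x[0][1]<300])
  print(n,"blue",blobs(i,(105,120,60),(125,255,255),20))
E
```

```text
top or [([274.0, 94.3], [272, 93, 5, 4, 18]), ([194.7, 171.4], [192, 169, 7, 6, 30]), ([196.9, 176.3], [194, 175, 7, 3, 10]), ([151.0, 207.3], [147, 204, 10, 9, 41]), ([238.0, 329.2], [235, 329, 6, 2, 8]), ([244.6, 330.8], [242, 329, 7, 4, 9]), ([230.3, 330.4], [228, 330, 6, 2, 9]), ([53.5, 337.3], [48, 333, 13, 10, 81]), ([47.9, 356.9], [40, 343, 17, 28, 272]), ([258.4, 361.8], [251, 348, 12, 31, 90]), ([234.5, 355.6], [229, 351, 13, 11, 75]), ([235.7, 363.4], [234, 361, 4, 6, 11]), ([41.5, 376.5], [36, 372, 12, 10, 83]), ([229.9, 381.7], [227, 379, 6, 5, 14])]
top red [([251.3, 177.0], [250, 176, 3, 3, 7]), ([387.5, 225.5], [387, 225, 2, 2, 4]), ([224.6, 252.2], [224, 251, 2, 3, 5]), ([212.0, 179.0], [212, 178, 1, 3, 3]), ([201.2, 182.3], [199, 180, 5, 6, 12]), ([193.8, 187.6], [190, 185, 10, 7, 28]), ([191.3, 192.0], [191, 191, 2, 3, 3])]
top blue [([461.3, 131.2], [416, 77, 96, 92, 5207]), ([262.8, 100.0], [251, 94, 27, 12, 157]), ([136.6, 139.8], [131, 137, 12, 7, 40]), ([95.3, 145.5], [91, 141, 10, 10, 66]), ([326.7, 210.5], [322, 207, 9, 9, 44])]
side or [([38.8, 137.3], [34, 
[... 326 characters left out ...]
[73, 0, 20, 54, 301]), ([73.7, 47.0], [71, 41, 7, 12, 36]), ([68.5, 62.5], [68, 61, 2, 4, 4]), ([68.5, 86.8], [57, 60, 23, 54, 397]), ([232.0, 95.0], [231, 95, 3, 1, 3]), ([58.2, 137.0], [41, 118, 36, 34, 419]), ([38.9, 137.9], [34, 132, 14, 16, 57]), ([33.0, 146.0], [33, 145, 1, 3, 3]), ([109.1, 223.7], [106, 219, 7, 11, 33]), ([386.1, 218.8], [384, 218, 5, 3, 9]), ([62.6, 237.5], [46, 225, 39, 21, 229]), ([104.6, 229.1], [103, 228, 4, 3, 7]), ([100.8, 233.6], [100, 232, 3, 5, 10]), ([93.8, 238.2], [93, 238, 3, 2, 4]), ([55.0, 243.0], [54, 243, 3, 1, 3]), ([205.6, 274.6], [204, 273, 4, 4, 13])]
side blue [([232.3, 230.7], [230, 223, 6, 17, 82]), ([416.3, 339.2], [319, 293, 193, 91, 12118])]
```

View pics/c1.png

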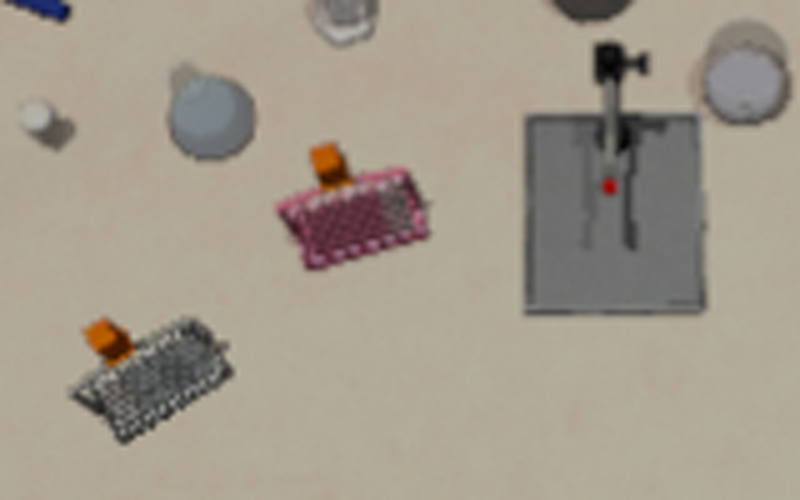

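View pics/c2.png

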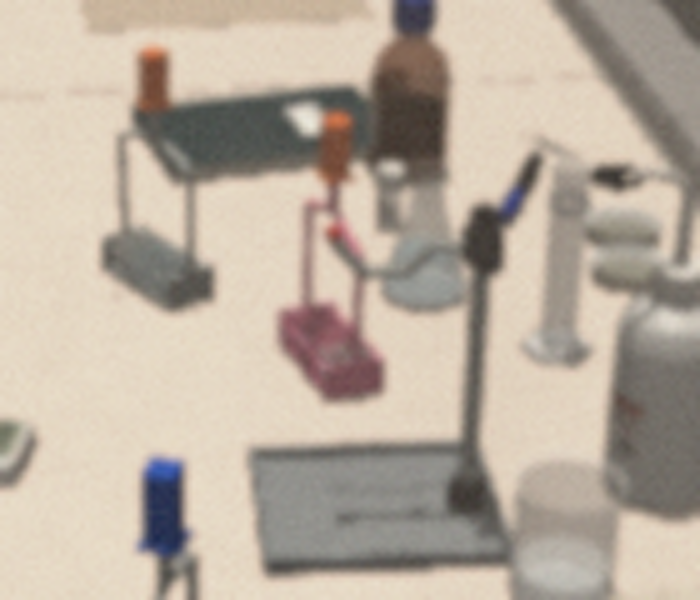

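The crops confirm it: the orange carrier is the grey basket at (152,208), the pink one is left alone, and the grey-tray hook has its red tip at (251.5,177) top and (267,176) side.

```bash
python3 - <<'E'
from h import *
print("grip top",tri((150.2,206),(230.5,140.5)),onz("top",(150.2,206),.188))
print("grip",tri((151.5,207.5),(230.5,146)),onz("top",(151.5,207.5),.167))
print("pink grip",tri((194.7,171.4),(267,156)))
print("tip",tri((251.8,177.3),(267,176.6)),onz("top",(251.5,177),.192))
print("blue",tri((326.7,210.5),(232.3,230.7)))
c=[onz("top",(130+u/5,140+v/5),.012) for u,v in((527,114),(702,114),(705,312),(524,312))]
print("tray",np.round(c,3),np.mean(c,0))
f=[onz("top",(130+u/5,140+v/5),.03) for u,v in((123,440),(232,372),(72,392),(190,320))]
print("basket",np.round(f,3))
print(eyes.calibration("wrist")["tool_from_camera"])
E
```

```text
grip top (array([0.48875915, 0.25408245, 0.18295315]), np.float64(0.00020801225752484258)) [0.48781075 0.25281927 0.188     ]
grip (array([0.48827474, 0.25505677, 0.16162654]), np.float64(0.00011023323386307615)) [0.4871156  0.25371505 0.167     ]
pink grip (array([0.60156404, 0.11207724, 0.17639662]), np.float64(5.919498025605745e-05))
tip (array([ 0.57439053, -0.07417792,  0.18839018]), np.float64(0.0033877059468556143)) [ 0.57268088 -0.07324727  0.192     ]
blue (array([ 0.46191868, -0.31255434,  0.16466655]), np.float64(0.001540497209289569))
tray [[ 0.678 -0.014  0.012]
 [ 0.674 -0.142  0.012]
 [ 0.525 -0.139  0.012]
 [ 0.529 -0.009  0.012]] [ 0.60137573 -0.07593088  0.012     ]
basket [[0.441 0.275 0.03 ]
 [0.488 0.198 0.03 ]
 [0.476 0.312 0.03 ]
 [0.526 0.229 0.03 ]]
[[-3.79356539e-04 -9.67734547e-01 -2.51971631e-01  7.04248847e-02]
 [ 9.99999768e-01 -5.09693315e-04  4.52000799e-04  7.78676731e-04]
 [-5.65845044e-04 -2.51971401e-01  9.67734516e-01 -1.65361078e-01]
 [ 0.00000000e+00  0.00000000e+00  0.00000000e+00  1.00000000e+00]]
```

>>> drive_tool([
  {"z": -50},
  {"x": -42.5,"y": -28.5,"z": -30},
  {"x": -42.5,"y": -28.5},
  {"x": -42.5,"y": -28.5},
  {"x": -42.5,"y": -28.5},
  {"x": -42.5,"y": -28.5},
  {"x": -42.5,"y": -28.5},
  {"x": -42.5,"y": -28.5},
  {"x": -42.5,"y": -28.5},
  {"x": -42.5,"y": -28.5},
])

```text
$.commands[0]: bad value
```

>>> drive_tool([
  {"az": -10},
  {"az": -10},
  {"az": -10},
  {"az": -10},
  {"az": -9.5},
  {},
  {},
])

```text
$.commands[0]: bad value
```

```bash
cat >> h.py <<'E'
from scipy.spatial.transform import Rotation as Ro
def wcam():
    s=arm.read_state();c=eyes.calibration("wrist");T=np.eye(4)
    T[:3,:3]=Ro.from_euler("xyz",s["eef_rot"]).as_matrix();T[:3,3]=s["ee_pos"]
    M=T@np.array(c["tool_from_camera"]);return np.array(c["intrinsics"]),np.array(c["distortion"]),M
def wonz(M,K,d,uv,z):
    p=cv2.undistortPoints(np.array([[uv]],float),K,d)[0,0];v=M[:3,:3]@np.array([p[0],p[1],1]);o=M[:3,3]
    return o+v*(z-o[2])/v[2]
E
python3 - <<'E'
from h import *
K,d,M=wcam();im=eyes.get_image("wrist");cv2.imwrite("pics/w1.png",im)
s=arm.read_state();print(s["ee_pos"],s["eef_rot"],s["clock"])
m=cv2.inRange(cv2.cvtColor(im,cv2.COLOR_BGR2HSV),(4,130,60),(20,255,255))
for c in cv2.findContours(m,0,2)[0]:
    if cv2.contourArea(c)>100:
        r=cv2.minAreaRect(c);b=cv2.boxPoints(r);print(r,b.round().tolist())
        print([wonz(M,K,d,p,.188).round(4).tolist() for p in b])
E
```

```text
[0.20351979 0.61671511 0.21777525] [-3.13970913e+00 -6.24099397e-06  2.82287862e+00] 0.15
((371.19976806640625, 331.1618347167969), (23.36526870727539, 281.2727966308594), 86.87786865234375) [[230.0, 327.0], [511.0, 312.0], [512.0, 335.0], [231.0, 350.0]]
[[0.2903, 0.5657, 0.188], [0.359, 0.8007, 0.188], [0.3864, 0.8014, 0.188], [0.3138, 0.5583, 0.188]]
((429.9924011230469, 277.4384765625), (55.44352722167969, 29.892370223999023), 82.87498474121094) [[412.0, 252.0], [441.0, 248.0], [448.0, 303.0], [419.0, 307.0]]
[[0.2697, 0.7228, 0.188], [0.2745, 0.7463, 0.188], [0.328, 0.7456, 0.188], [0.3224, 0.7205, 0.188]]
((82.50102233886719, 277.2420654296875), (30.809097290039062, 55.95546340942383), 7.352379322052002) [[64.0, 303.0], [71.0, 248.0], [101.0, 251.0], [94.0, 307.0]]
[[0.2271, 0.4391, 0.188], [0.1833, 0.471, 0.188], [0.1938, 0.4934, 0.188], [0.2381, 0.4634, 0.188]]
```

View pics/w1.png

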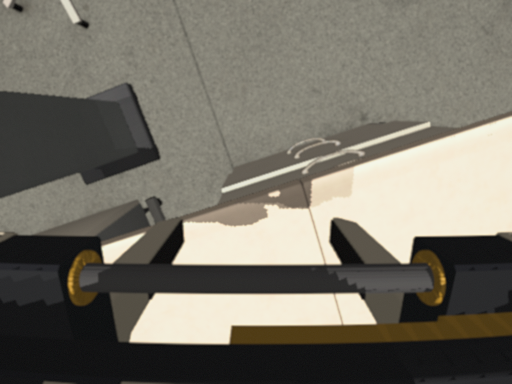

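The wrist view shows the fingers at rows 220–300 and the bench edge, with nothing useful. The moves were refused because each row needs every key.

>>> drive_tool([
  {"ax": 0,"ay": 0,"az": 0,"x": 0,"y": 0,"z": -50,"claw": 1},
  {"ax": 0,"ay": 0,"az": 0,"x": -42.5,"y": -28.5,"z": -30,"claw": 1},
  {"ax": 0,"ay": 0,"az": 0,"x": -42.5,"y": -28.5,"z": 0,"claw": 1},
  {"ax": 0,"ay": 0,"az": 0,"x": -42.5,"y": -28.5,"z": 0,"claw": 1},
  {"ax": 0,"ay": 0,"az": 0,"x": -42.5,"y": -28.5,"z": 0,"claw": 1},
  {"ax": 0,"ay": 0,"az": 0,"x": -42.5,"y": -28.5,"z": 0,"claw": 1},
  {"ax": 0,"ay": 0,"az": 0,"x": -42.5,"y": -28.5,"z": 0,"claw": 1},
  {"ax": 0,"ay": 0,"az": 0,"x": -42.5,"y": -28.5,"z": 0,"claw": 1},
  {"ax": 0,"ay": 0,"az": 0,"x": -42.5,"y": -28.5,"z": 0,"claw": 1},
  {"ax": 0,"ay": 0,"az": 0,"x": -42.5,"y": -28.5,"z": 0,"claw": 1},
])

```text
clock: 1.4
ee_pos: [0.4872, 0.2523, 0.2985]
eef_rot: [-3.141, -0.0, 2.823]
contact_force: [-0.5, -0.1, -0.5]
opening: 0.998
finger_force: 0.0
```

>>> drive_tool([
  {"ax": 0,"ay": 0,"az": -10,"x": 0,"y": 0,"z": 0,"claw": 1},
  {"ax": 0,"ay": 0,"az": -10,"x": 0,"y": 0,"z": 0,"claw": 1},
  {"ax": 0,"ay": 0,"az": -10,"x": 0,"y": 0,"z": 0,"claw": 1},
  {"ax": 0,"ay": 0,"az": -10,"x": 0,"y": 0,"z": 0,"claw": 1},
  {"ax": 0,"ay": 0,"az": -9.5,"x": 0,"y": 0,"z": 0,"claw": 1},
  {"ax": 0,"ay": 0,"az": 0,"x": 0,"y": 0,"z": 0,"claw": 1},
  {"ax": 0,"ay": 0,"az": 0,"x": 0,"y": 0,"z": 0,"claw": 1},
])

```text
clock: 2.28
ee_pos: [0.4864, 0.2537, 0.2985]
eef_rot: [3.142, -0.0, -2.599]
contact_force: [-0.1, -0.2, -0.6]
opening: 0.998
finger_force: 0.0
```

```bash
cat > w.py <<'E'
from h import *
import sys
K,d,M=wcam();im=eyes.get_image("wrist");cv2.imwrite(f"pics/{sys.argv[1]}.png",im)
s=arm.read_state();print(s["ee_pos"],s["eef_rot"],s["clock"])
m=cv2.inRange(cv2.cvtColor(im,cv2.COLOR_BGR2HSV),(4,130,60),(20,255,255))
for c in cv2.findContours(m,0,2)[0]:
    if cv2.contourArea(c)>100:
        r=cv2.minAreaRect(c);b=cv2.boxPoints(r);print(r,b.round().tolist())
        print([wonz(M,K,d,p,.188).round(4).tolist() for p in b])
E
python3 w.py w2
```

```text
[0.48647939 0.25374862 0.29853361] [-3.14153797e+00 -3.09159202e-04 -2.59829809e+00] 2.325
((371.1303405761719, 330.3440246582031), (21.236040115356445, 280.94256591796875), 87.37578582763672) [[230.0, 326.0], [511.0, 313.0], [512.0, 335.0], [231.0, 347.0]]
[[0.6455, 0.315, 0.188], [0.4596, 0.609, 0.188], [0.4822, 0.6363, 0.188], [0.6724, 0.3316, 0.188]]
((435.1710510253906, 278.3263244628906), (22.754724502563477, 51.35307693481445), 5.079607963562012) [[422.0, 303.0], [426.0, 252.0], [449.0, 254.0], [444.0, 305.0]]
[[0.5046, 0.4929, 0.188], [0.4509, 0.4531, 0.188], [0.4394, 0.478, 0.188], [0.493, 0.5199, 0.188]]
((79.45182800292969, 276.00421142578125), (22.72997283935547, 53.48355484008789), 21.571311950683594) [[59.0, 297.0], [79.0, 247.0], [100.0, 255.0], [80.0, 305.0]]
[[0.7186, 0.1234, 0.188], [0.644, 0.1213, 0.188], [0.6406, 0.1459, 0.188], [0.7152, 0.1497, 0.188]]
((98.2466049194336, 202.90951538085938), (23.63987922668457, 41.524375915527344), 64.65382385253906) [[74.0, 201.0], [112.0, 183.0], [122.0, 205.0], [85.0, 222.0]]
[[0.5965, 0.0978, 0.188], [0.5576, 0.1253, 0.188], [0.5732, 0.1438, 0.188], [0.6132, 0.1164, 0.188]]
((258.0, 184.5), (23.0, 18.0), 90.0) [[249.0, 173.0], [267.0, 173.0], [267.0, 196.0], [249.0, 196.0]]
[[0.4761, 0.2403, 0.188], [0.4668, 0.2557, 0.188], [0.4872, 0.2682, 0.188], [0.4966, 0.2525, 0.188]]
```

View pics/w2.png

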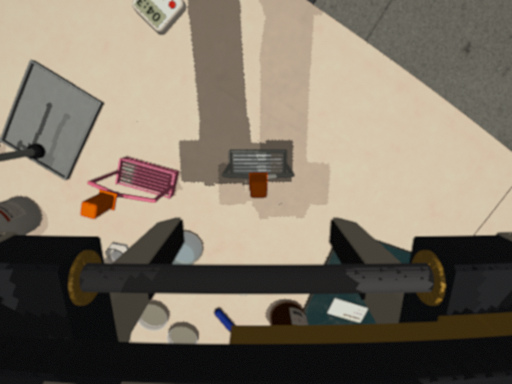

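The wrist view shows the orange grip at (258,185), square to the image and midway between the fingers. That agrees with the two-view fix to within 3 mm, so I go down and grip.

>>> drive_tool([
  {"ax": 0,"ay": 0,"az": 0,"x": 1,"y": 2,"z": 30,"claw": 1},
  {"ax": 0,"ay": 0,"az": 0,"x": 0,"y": 0,"z": 40,"claw": 1},
  {"ax": 0,"ay": 0,"az": 0,"x": 0,"y": 0,"z": 40,"claw": 1},
  {"ax": 0,"ay": 0,"az": 0,"x": 0,"y": 0,"z": 25,"claw": 1},
  {"ax": 0,"ay": 0,"az": 0,"x": 0,"y": 0,"z": 15,"claw": 1},
  {"ax": 0,"ay": 0,"az": 0,"x": 0,"y": 0,"z": 0,"claw": 0.5},
  {"ax": 0,"ay": 0,"az": 0,"x": 0,"y": 0,"z": 0,"claw": 0},
  {"ax": 0,"ay": 0,"az": 0,"x": 0,"y": 0,"z": 0,"claw": 0},
  {"ax": 0,"ay": 0,"az": 0,"x": 0,"y": 0,"z": 0,"claw": 0},
  {"ax": 0,"ay": 0,"az": 0,"x": 0,"y": 0,"z": 0,"claw": 0},
])

```text
clock: 3.58
ee_pos: [0.4848, 0.255, 0.149]
eef_rot: [-3.142, 0.001, -2.597]
contact_force: [-0.5, -1.1, 0.1]
opening: 0.509
finger_force: 0.0
```

>>> drive_tool([
  {"ax": 0,"ay": 0,"az": 0,"x": 0,"y": 0,"z": 0,"claw": 0},
  {"ax": 0,"ay": 0,"az": 0,"x": 0,"y": 0,"z": 0,"claw": 0},
  {"ax": 0,"ay": 0,"az": 0,"x": 0,"y": 0,"z": 0,"claw": 0},
  {"ax": 0,"ay": 0,"az": 0,"x": 0,"y": 0,"z": 0,"claw": 0},
  {"ax": 0,"ay": 0,"az": 0,"x": 0,"y": 0,"z": 0,"claw": 0},
  {"ax": 0,"ay": 0,"az": 0,"x": 0,"y": 0,"z": 0,"claw": 0},
])

```text
clock: 4.32
ee_pos: [0.4846, 0.2549, 0.1485]
eef_rot: [-3.142, -0.0, -2.596]
contact_force: [0.1, -0.4, -0.3]
opening: 0.191
finger_force: 30.0
```

>>> drive_tool([
  {"ax": 0,"ay": 0,"az": 0,"x": 0,"y": 0,"z": -15,"claw": 0},
  {"ax": 0,"ay": 0,"az": 0,"x": 0,"y": 0,"z": -30,"claw": 0},
  {"ax": 0,"ay": 0,"az": 0,"x": 0,"y": 0,"z": -30,"claw": 0},
  {"ax": 0,"ay": 0,"az": 0,"x": 0,"y": 0,"z": -25,"claw": 0},
  {"ax": 0,"ay": 0,"az": 6,"x": 0,"y": 0,"z": 0,"claw": 0},
  {"ax": 0,"ay": 0,"az": 7,"x": 0,"y": 0,"z": 0,"claw": 0},
  {"ax": 0,"ay": 0,"az": 7,"x": 0,"y": 0,"z": 0,"claw": 0},
  {"ax": 0,"ay": 0,"az": 7,"x": 0,"y": 0,"z": 0,"claw": 0},
  {"ax": 0,"ay": 0,"az": 6,"x": 0,"y": 0,"z": 0,"claw": 0},
  {"ax": 0,"ay": 0,"az": 0,"x": 0,"y": 0,"z": 0,"claw": 0},
])

```text
clock: 5.58
ee_pos: [0.4845, 0.2552, 0.2493]
eef_rot: [3.141, 0.0, 3.112]
contact_force: [-0.4, 0.0, -1.2]
opening: 0.192
finger_force: 30.0
```

```bash
python3 - <<'E'
from h import *
a=cv2.imread("pics/top0.png");b=cv2.imread("pics/side0.png")
hsv=cv2.cvtColor(a,cv2.COLOR_BGR2HSV);roi=np.zeros(a.shape[:2],np.uint8);roi[155:210,228:278]=255
m=cv2.inRange(hsv,(0,0,0),(180,255,140))&roi
m=cv2.morphologyEx(m,cv2.MORPH_OPEN,np.ones((15,15),np.uint8))
c=max(cv2.findContours(m,0,2)[0],key=cv2.contourArea);bx=cv2.boxPoints(cv2.minAreaRect(c))
w=np.array([onz("top",p,.012) for p in bx]);print(bx.round(1).tolist(),w.round(4),w.mean(0))
for i in range(4):
    e=w[(i+1)%4]-w[i];print(np.linalg.norm(e).round(3),np.degrees(np.arctan2(e[1],e[0])).round(1))
# red tip in side view
r=b[165:190,255:280].astype(int);mm=(r[...,2]-r[...,1]>40)&(r[...,2]-r[...,0]>25);ys,xs=np.nonzero(mm);print("tip side",xs.mean()+255,ys.mean()+165,len(xs))
r=a[170:185,244:260].astype(int);mm=(r[...,2]-np.maximum(r[...,1],r[...,0])>40);y2,x2=np.nonzero(mm);print("tip top",x2.mean()+244,y2.mean()+170,len(x2))
print(tri((x2.mean()+244,y2.mean()+170),(267,176.5)))
# post in side view: crop (482,240)->; clamp top in top view crop (609,62)
print("post", onz("top",(130+608/5,140+75/5),.2))
E
```

```text
[[235.0, 163.0], [270.0, 163.0], [270.0, 202.0], [235.0, 202.0]] [[ 0.6769 -0.0121  0.012 ]
 [ 0.673  -0.1406  0.012 ]
 [ 0.5268 -0.1355  0.012 ]
 [ 0.5305 -0.0097  0.012 ]] [ 0.60176992 -0.07448727  0.012     ]
0.129 -91.7
0.146 178.0
0.126 88.3
0.146 -1.0
tip side 267.42424242424244 173.78787878787878 33
tip top 251.33333333333334 176.88888888888889 9
(array([ 0.57521255, -0.07269664,  0.18817009]), np.float64(0.0021235138709793217))
post [ 0.6442084  -0.07552871  0.2       ]
```

>>> drive_tool([
  {"ax": 0,"ay": 0,"az": 0,"x": -1,"y": -15,"z": 0,"claw": 0},
  {"ax": 0,"ay": 0,"az": 0,"x": -1,"y": -30,"z": 0,"claw": 0},
  {"ax": 0,"ay": 0,"az": 0,"x": -1,"y": -40,"z": 0,"claw": 0},
  {"ax": 0,"ay": 0,"az": 0,"x": -1,"y": -40,"z": 0,"claw": 0},
  {"ax": 0,"ay": 0,"az": 0,"x": -1,"y": -40,"z": 0,"claw": 0},
  {"ax": 0,"ay": 0,"az": 0,"x": -1,"y": -40,"z": 0,"claw": 0},
  {"ax": 0,"ay": 0,"az": 0,"x": -1,"y": -40,"z": 0,"claw": 0},
  {"ax": 0,"ay": 0,"az": 0,"x": -1,"y": -40,"z": 0,"claw": 0},
  {"ax": 0,"ay": 0,"az": 0,"x": -1,"y": -30,"z": 0,"claw": 0},
  {"ax": 0,"ay": 0,"az": 0,"x": -1,"y": -14,"z": 0,"claw": 0},
])

```text
clock: 6.82
ee_pos: [0.4837, -0.0772, 0.2489]
eef_rot: [-3.141, -0.0, 3.107]
contact_force: [0.7, 0.4, -2.0]
opening: 0.196
finger_force: 30.0
```

>>> drive_tool([
  {"ax": 0,"ay": 0,"az": 0,"x": 0,"y": 0,"z": 0,"claw": 0},
  {"ax": 0,"ay": 0,"az": 0,"x": 0,"y": 0,"z": 0,"claw": 0},
])

```text
clock: 7.08
ee_pos: [0.4845, -0.0725, 0.2486]
eef_rot: [3.14, -0.0, 3.113]
contact_force: [0.2, -0.4, -2.2]
opening: 0.189
finger_force: 30.0
```

```bash
cat > look.py <<'E'
from h import *
import sys
n=sys.argv[1];b=eyes.get_image("side")
s=arm.read_state();print(s["ee_pos"],s["eef_rot"],s["clock"])
y0,y1,x0,x1=120,260,200,340
cv2.imwrite(f"pics/{n}.png",cv2.resize(b[y0:y1,x0:x1],(600,600),interpolation=cv2.INTER_CUBIC))
E
python3 look.py s1
```

```text
[ 0.48460658 -0.07239938  0.24862864] [ 3.14057382e+00 -1.93973404e-04  3.11386317e+00] 7.125
```

View pics/s1.png

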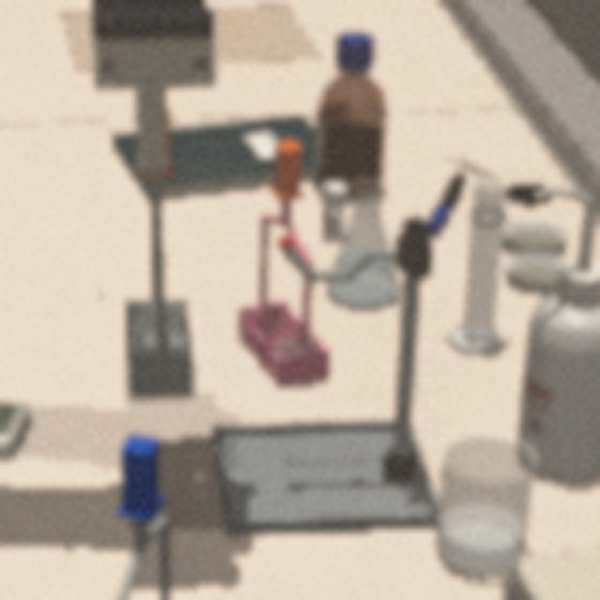

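The side view shows the carrier held upright and edge-on at crop (157,250). The red tip is at crop (287,240) and the throat's lowest place at about (325,277). I'll check where the throat lies on the plane y ≈ -0.074.

```bash
python3 - <<'E'
from h import *
for n,u,v in(("tip",287,240),("throatL",312,276),("throatM",325,277),("throatR",340,275),("post",412,245)):
    o,d=ray("side",(200+u*140/600,120+v*140/600));print(n,[(o+d*(y-o[1])/d[1]).round(4) for y in(-.074,)])
print((proj("side",[[.605,-.074,.169],[.574,-.074,.19],[.661,-.074,.2]])-[200,120])*600/140)
E
```

```text
tip [array([ 0.5759, -0.074 ,  0.1906])]
throatL [array([ 0.5936, -0.074 ,  0.1631])]
throatM [array([ 0.6025, -0.074 ,  0.162 ])]
throatR [array([ 0.6128, -0.074 ,  0.1631])]
post [array([ 0.6611, -0.074 ,  0.1835])]
[[328.95479694 267.52482731]
 [284.13617033 240.96683728]
 [413.31607249 222.66617826]]
```

>>> drive_tool([
  {"ax": 0,"ay": 0,"az": 0,"x": -10,"y": 1,"z": 0,"claw": 0},
  {"ax": 0,"ay": 0,"az": 0,"x": -15,"y": 0,"z": 0,"claw": 0},
  {"ax": 0,"ay": 0,"az": 0,"x": -15,"y": 0,"z": 0,"claw": 0},
  {"ax": 0,"ay": 0,"az": 0,"x": -15,"y": 0,"z": 0,"claw": 0},
  {"ax": 0,"ay": 0,"az": 0,"x": -15,"y": 0,"z": 0,"claw": 0},
  {"ax": 0,"ay": 0,"az": 0,"x": -15,"y": 0,"z": 0,"claw": 0},
  {"ax": 0,"ay": 0,"az": 0,"x": -15,"y": 0,"z": 0,"claw": 0},
  {"ax": 0,"ay": 0,"az": 0,"x": -10,"y": 0,"z": 0,"claw": 0},
  {"ax": 0,"ay": 0,"az": 0,"x": -10,"y": 0,"z": 0,"claw": 0},
  {"ax": 0,"ay": 0,"az": 0,"x": 0,"y": 0,"z": 0,"claw": 0},
])

```text
clock: 8.38
ee_pos: [0.605, -0.0766, 0.2483]
eef_rot: [3.142, -0.0, 3.111]
contact_force: [-0.4, -0.4, -1.7]
opening: 0.189
finger_force: 30.0
```

```bash
python3 look.py s2
```

```text
[ 0.60445249 -0.07675297  0.24843646] [-3.14155923e+00 -6.88611471e-04  3.11100688e+00] 8.425
```

View pics/s2.png

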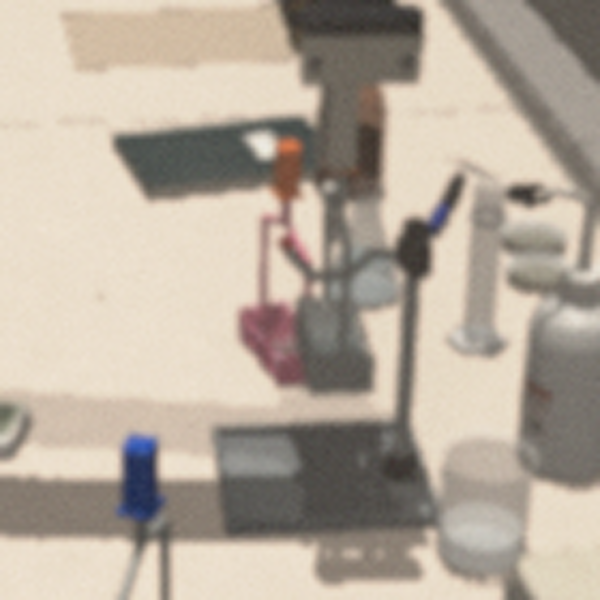

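The bail (crop x≈335) is now past the red tip at (287,240), with the hook wire running through the window below its peak. I lower it, watching the force.

>>> drive_tool([
  {"ax": 0,"ay": 0,"az": 0,"x": 0,"y": 1,"z": 10,"claw": 0},
  {"ax": 0,"ay": 0,"az": 0,"x": 0,"y": 1,"z": 12,"claw": 0},
  {"ax": 0,"ay": 0,"az": 0,"x": 0,"y": 0,"z": 12,"claw": 0},
  {"ax": 0,"ay": 0,"az": 0,"x": 0,"y": 0,"z": 8,"claw": 0},
  {"ax": 0,"ay": 0,"az": 0,"x": 0,"y": 0,"z": 4,"claw": 0},
  {"ax": 0,"ay": 0,"az": 0,"x": 0,"y": 0,"z": 0,"claw": 0},
  {"ax": 0,"ay": 0,"az": 0,"x": 0,"y": 0,"z": 0,"claw": 0},
])

```text
clock: 9.3
ee_pos: [0.6049, -0.075, 0.2031]
eef_rot: [-3.141, 0.001, 3.111]
contact_force: [-0.2, 0.7, -1.7]
opening: 0.193
finger_force: 30.0
```

>>> drive_tool([
  {"ax": 0,"ay": 0,"az": 0,"x": 0,"y": 0,"z": 2,"claw": 0},
  {"ax": 0,"ay": 0,"az": 0,"x": 0,"y": 0,"z": 0,"claw": 0},
])

```text
clock: 9.55
ee_pos: [0.6045, -0.0748, 0.2007]
eef_rot: [-3.142, -0.0, 3.111]
contact_force: [-0.2, -0.0, -1.9]
opening: 0.195
finger_force: 30.0
```

>>> drive_tool([
  {"ax": 0,"ay": 0,"az": 0,"x": 0,"y": 0,"z": 1,"claw": 0},
  {"ax": 0,"ay": 0,"az": 0,"x": 0,"y": 0,"z": 0,"claw": 0},
])

```text
clock: 9.8
ee_pos: [0.6045, -0.0749, 0.1996]
eef_rot: [-3.142, -0.0, 3.111]
contact_force: [0.2, -1.0, -1.3]
opening: 0.189
finger_force: 30.0
```

>>> drive_tool([
  {"ax": 0,"ay": 0,"az": 0,"x": 0,"y": 0,"z": 1,"claw": 0},
  {"ax": 0,"ay": 0,"az": 0,"x": 0,"y": 0,"z": 0,"claw": 0},
])

```text
clock: 10.05
ee_pos: [0.6047, -0.0749, 0.1992]
eef_rot: [-3.142, 0.0, 3.111]
contact_force: [-1.4, 0.6, 1.1]
opening: 0.19
finger_force: 30.0
```

>>> drive_tool([
  {"ax": 0,"ay": 0,"az": 0,"x": 0,"y": 0,"z": 1,"claw": 0},
  {"ax": 0,"ay": 0,"az": 0,"x": 0,"y": 0,"z": 0,"claw": 0},
])

```text
clock: 10.3
ee_pos: [0.6047, -0.075, 0.1989]
eef_rot: [-3.142, 0.001, 3.111]
contact_force: [-3.1, -0.2, 6.1]
opening: 0.191
finger_force: 30.0
```

Contact came at the expected height. I take the load off, then open gently.

>>> drive_tool([
  {"ax": 0,"ay": 0,"az": 0,"x": 0,"y": 0,"z": -1,"claw": 0},
  {"ax": 0,"ay": 0,"az": 0,"x": 0,"y": 0,"z": 0,"claw": 0},
  {"ax": 0,"ay": 0,"az": 0,"x": 0,"y": 0,"z": 0,"claw": 0.25},
  {"ax": 0,"ay": 0,"az": 0,"x": 0,"y": 0,"z": 0,"claw": 0.35},
  {"ax": 0,"ay": 0,"az": 0,"x": 0,"y": 0,"z": 0,"claw": 0.5},
  {"ax": 0,"ay": 0,"az": 0,"x": 0,"y": 0,"z": 0,"claw": 0.75},
  {"ax": 0,"ay": 0,"az": 0,"x": 0,"y": 0,"z": 0,"claw": 0.9},
  {"ax": 0,"ay": 0,"az": 0,"x": 0,"y": 0,"z": 0,"claw": 0.9},
  {"ax": 0,"ay": 0,"az": 0,"x": 0,"y": 0,"z": 0,"claw": 0.9},
  {"ax": 0,"ay": 0,"az": 0,"x": 0,"y": 0,"z": 0,"claw": 0.9},
])

```text
clock: 11.55
ee_pos: [0.6046, -0.0749, 0.1987]
eef_rot: [-3.142, -0.0, 3.111]
contact_force: [0.2, -0.6, 0.2]
opening: 0.894
finger_force: 0.0
```

```bash
python3 look.py s3; python3 - <<'E'
from h import *
im=eyes.get_image("wrist");K,d,M=wcam()
for c,s in blobs(im,(4,130,60),(20,255,255),100): print(c,s,wonz(M,K,d,c,.235).round(4))
E
```

```text
[ 0.60455039 -0.07487268  0.1986624 ] [-3.14154122e+00 -4.30835493e-05  3.11081259e+00] 11.6
[489.9, 198.3] [465, 179, 47, 42, 1275] [0.5758 0.0442 0.235 ]
[13.1, 204.3] [0, 194, 21, 17, 124] [ 0.5714 -0.196   0.235 ]
[253.1, 241.0] [235, 218, 37, 47, 1559] [ 0.594  -0.0752  0.235 ]
[97.2, 278.1] [86, 251, 30, 55, 761] [ 0.6135 -0.1589  0.235 ]
[416.0, 278.2] [398, 251, 31, 55, 797] [0.6189 0.0107 0.235 ]
[370.5, 330.7] [209, 313, 303, 31, 5388] [ 0.6516 -0.0111  0.235 ]
```

View pics/s3.png

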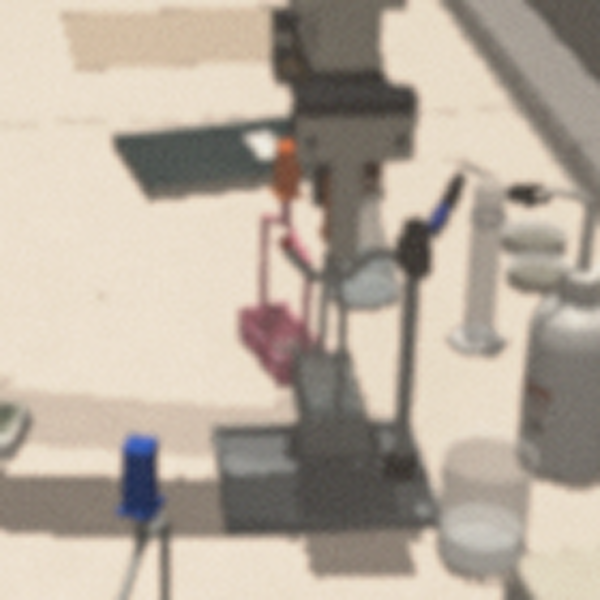

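The carrier hangs in the throat (bail at crop x≈335, basket at 330,400) with the fingers open. I withdraw straight up.

>>> drive_tool([
  {"ax": 0,"ay": 0,"az": 0,"x": 0,"y": 0,"z": 0,"claw": 1},
  {"ax": 0,"ay": 0,"az": 0,"x": 0,"y": 0,"z": 0,"claw": 1},
  {"ax": 0,"ay": 0,"az": 0,"x": 0,"y": 0,"z": -10,"claw": 1},
  {"ax": 0,"ay": 0,"az": 0,"x": 0,"y": 0,"z": -25,"claw": 1},
  {"ax": 0,"ay": 0,"az": 0,"x": 0,"y": 0,"z": -30,"claw": 1},
  {"ax": 0,"ay": 0,"az": 0,"x": 0,"y": 0,"z": -30,"claw": 1},
  {"ax": 0,"ay": 0,"az": 0,"x": 0,"y": 0,"z": -25,"claw": 1},
  {"ax": 0,"ay": 0,"az": 0,"x": 0,"y": 0,"z": 0,"claw": 1},
  {"ax": 0,"ay": 0,"az": 0,"x": 0,"y": 0,"z": 0,"claw": 1},
  {"ax": 0,"ay": 0,"az": 0,"x": 0,"y": 0,"z": 0,"claw": 1},
])

```text
clock: 12.9
ee_pos: [0.6039, -0.0747, 0.3172]
eef_rot: [3.141, -0.003, 3.111]
contact_force: [-0.5, 0.3, 0.2]
opening: 0.999
finger_force: 0.0
```

>>> drive_tool([
  {"ax": 0,"ay": 0,"az": 0,"x": 0,"y": 0,"z": 0,"claw": 1},
  {"ax": 0,"ay": 0,"az": 0,"x": 0,"y": 0,"z": 0,"claw": 1},
  {"ax": 0,"ay": 0,"az": 0,"x": 0,"y": 0,"z": 0,"claw": 1},
  {"ax": 0,"ay": 0,"az": 0,"x": 0,"y": 0,"z": 0,"claw": 1},
  {"ax": 0,"ay": 0,"az": 0,"x": 0,"y": 0,"z": 0,"claw": 1},
  {"ax": 0,"ay": 0,"az": 0,"x": 0,"y": 0,"z": 0,"claw": 1},
  {"ax": 0,"ay": 0,"az": 0,"x": 0,"y": 0,"z": 0,"claw": 1},
  {"ax": 0,"ay": 0,"az": 0,"x": 0,"y": 0,"z": 0,"claw": 1},
  {"ax": 0,"ay": 0,"az": 0,"x": 0,"y": 0,"z": 0,"claw": 1},
  {"ax": 0,"ay": 0,"az": 0,"x": 0,"y": 0,"z": 0,"claw": 1},
])

```text
clock: 14.15
ee_pos: [0.6046, -0.0749, 0.3187]
eef_rot: [-3.142, -0.0, 3.111]
contact_force: [-0.3, -0.5, 1.2]
opening: 1.0
finger_force: 0.0
```

```bash
python3 look.py s4; python3 - <<'E'
from h import *
import time
K,d,M=wcam()
for i in range(12):
    im=eyes.get_image("wrist")
    print([(c,s[:4],wonz(M,K,d,(s[0]+s[2]/2,s[1]+s[3]-9),.238).round(4).tolist()) for c,s in blobs(im,(4,130,60),(20,255,255),100) if 200<c[0]<310 and c[1]<300])
E
```

```text
[ 0.60455897 -0.07485218  0.31865018] [-3.14157482e+00 -5.94638036e-05  3.11085670e+00] 14.2
[([254.9, 191.9], [245, 178, 22, 30], [0.6065, -0.0742, 0.238])]
[([254.9, 191.9], [245, 178, 22, 30], [0.6065, -0.0742, 0.238])]
[([254.9, 191.9], [245, 178, 21, 30], [0.6065, -0.0746, 0.238])]
[([255.0, 191.8], [245, 178, 22, 30], [0.6065, -0.0742, 0.238])]
[([254.9, 191.8], [245, 178, 22, 30], [0.6065, -0.0742, 0.238])]
[([255.0, 191.8], [245, 178, 22, 30], [0.6065, -0.0742, 0.238])]
[([255.0, 191.9], [245, 178, 22, 30], [0.6065, -0.0742, 0.238])]
[([255.0, 191.9], [245, 178, 22, 30], [0.6065, -0.0742, 0.238])]
[([255.0, 191.8], [245, 178, 22, 30], [0.6065, -0.0742, 0.238])]
[([255.0, 191.8], [245, 178, 22, 30], [0.6065, -0.0742, 0.238])]
[([255.0, 191.9], [245, 178, 22, 30], [0.6065, -0.0742, 0.238])]
[([255.0, 191.8], [245, 178, 22, 30], [0.6065, -0.0742, 0.238])]
```

View pics/s4.png

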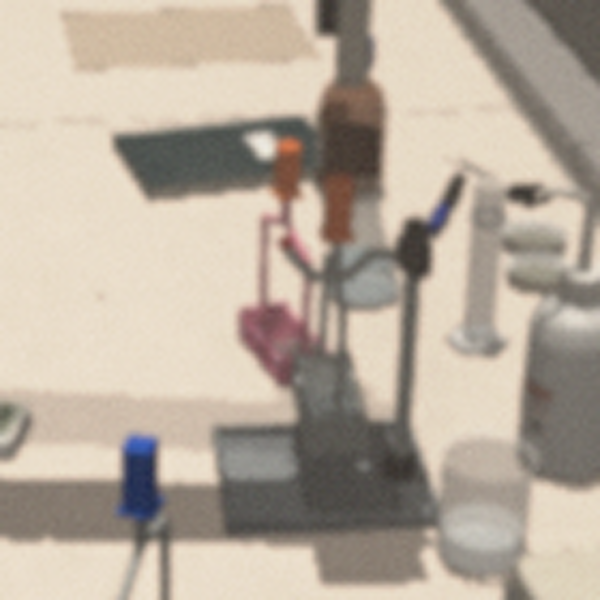

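The carrier hangs upright in the throat (grip at crop 338,207), and the wrist readings stay still over 12 frames. The gripper is clear, so I hand the job in.

```bash
python3 -c "
from rig import ticket;print(ticket.finish_job())"
```

```text
the job is handed in; nothing more can be done
None
```

The orange carrier hangs upright and at rest in the hook's throat with the gripper clear of it, the blue carrier was left alone, and the job was handed in at about 15 s; no verdict came back.

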